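# Read the ringed patch with the density probe

## Task

First push the strip slide (it has an upright tab for this) along the sloping reading stage until you feel it butt against the stop hidden under the hood. Then lift the density probe out of its stand and set its spring foot on the patch with the ring round it, the probe square to the sloping slide, pressing lightly so that the foot is about half way in; finish while still holding it there. Leave the tank, the film can and the film cassette alone.

Things in the scene. Friction and masses are not known exactly. Their poses are not given: they have to be found in the camera images.
- stage: grey fixed reading stage, 130 x 230 mm, origin mid-base on the worktop. Its deck slopes 20 degrees, rising along the stage's +x (away from the robot): 26 mm high in front, 48 in the middle, 70 behind; the slide runs level across it, along the stage's y, between rails 9 mm high and 86 mm apart. A hood, its top 20 mm above the deck, covers the +y end from y = +35 to +115 mm
- slide: aluminium strip slide on the deck: plate 72 x 96 x 6 mm with three 10 mm grey patches at its y = -12, +12, +36 mm; the first, nearest the tab, has a 20 mm dark ring round it. Origin mid-underside, z square to the sloping plate, y along the travel. Home is toward +y, under the hood, 30 to 75 mm from the start. About 4 N friction; it stays where it is left
- tab (a point): middle of the outer (-y) face of the slide's upright tab, 18 mm above the plate's underside; the tab is 44 mm wide along x, 5 mm thick, its top 28 mm above the underside. Axes as the slide. Push it toward +y here, e.g. with shut fingertips from above
- nose (a point): middle of the leading (+y) edge of the slide, which meets the stop. Axes as the slide
- stop_face (a point): middle of the face of the stop, fixed under the hood out of sight; its place along the travel differs from start to start, 44 to 69 mm along the stage's y. The slide is home when its nose touches it; the push then rises sharply over the sliding friction (about 10 N is plenty)
- spot (a point): centre of the ringed patch on the top face of the slide's plate; z is the normal of the sloping plate, axes as the slide
- stand: fixed black probe stand: disc foot 84 mm across, tube 52 mm across and 70 mm high with a 29 mm bore, origin in the middle of its underside; it stands to the left or to the right of the stage
- probe: density probe, about 0.1 kg, upright in the stand, its collar on the tube's rim. Origin on its axis at the collar's underside, z along the axis away from the foot. Collar 36 mm across, 4 thick; above it a round grip 26 mm across, top at 55 mm; below it a barrel 24 mm across to -30 mm, a neck to -36, the foot 9 mm across to -50 mm. Grip it about 28 mm above the origin; lift 60 mm to clear the stand
- foot (a joint): spring foot of the probe: 0 = fully out, 0.008 m = fully in. It takes 1.2 N to begin to move and 4.4 N fully in; half way in is 0.004 m, 2.8 N
- foot_tip (a point): centre of the foot's end face, 50 mm below the probe's origin when the foot is out; z as the probe
- tank: bystander: open steel tank, 75 mm across and 75 mm high, on the other side of the stage from the stand; origin at its underside
- film_can: bystander: film can, 34 mm across and 56 mm high, at the front left; origin at its underside
- cassette: bystander: film cassette, 26 x 33 x 46 mm, at the front; origin at its underside
Not all that is in view belongs to the job. Leave any red look-alike of the probe alone.

How it is judged:
On the way, in this order (a step that is already met when the one before it is completed fails the run):
1. the slide's nose is against the hidden stop (distance between nose and stop_face below 0.002 m), for 0.2 s.
2. the probe is lifted out of the stand (z of foot_tip in the frame of stand above 0.072 m and contact force between the fingers and probe above 1 N and contact force between probe and stand below 0.05 N), for 0.1 s.
At the end, for the whole second after the job is handed in: The program finishes with the probe still held in the fingers: its foot within 6 mm of the centre of the ringed patch, the probe square to the sloping plate within 8 degrees, the foot pressed in by 1.5 to 6.8 mm of its 8 mm (about 2 to 4 N, under 8 N), still, and the slide within 3 mm of its stop (distance between nose and stop_face below 0.003 m and distance between foot_tip and spot below 0.006 m and angle between the z axis of probe and the z axis of spot, either way round below 0.14 rad and value of joint foot between 0.0015 and 0.0068 m and contact force between probe and slide between 0.8 and 8 N and contact force between the fingers and probe above 1 N and linear speed of probe below 0.02 m/s); the arm keeps its last pose, push and grip.
It fails at once if the probe is pressed on the slide with more than 20 N (contact force between probe and slide above 20 N).
It fails at once if a bystander (tank, film can, film cassette) is moved by more than 20 mm (distance of any of tank, film_can, cassette from where it was at the start of the episode above 0.02 m).
It also fails if it takes over 61 s, if anything falls off the work surface, if the arm or the gripper's body presses on something with over 40 N, if the wrist force passes 120 N, or if a joint passes its speed limit or range.

## Robot

A 6-joint arm with a two-finger parallel gripper is mounted at the origin on a cart in front of the work surface, level with it; the furniture and walls round the work are solid. World frame = base frame: x ahead of the robot, y to its left, z up, the work surface at z = 0. Lengths are in m, angles in rad, forces in N, time in s.
With the tool pointing down it reaches from about 0.35 to 0.85 m from the base axis. Payload 8.1 kg.
Tool frame: the origin (TCP) lies at the very end of the fingers, on their centre line; the grasp point (between the pads) lies 19 mm behind it; z points along the fingers, y is the line along which they close (so a half turn about z gives the same grasp; the last joint's range is limited). The gripper opens to 85 mm and grips with 20 to 120 N. Pads are 22 mm wide; open, the fingers measure 114 mm over their backs; the gripper's body (76 mm by 85 mm) begins 54 mm behind the grasp point. The pads swing forward as they close: fully open they stand 13 mm farther back than shut.
Start: joints at [1.256, 0.13, 1.488, -0, 1.523, -0.085], TCP at [0.137, 0.584, 0.204] pointing down, gripper open.
Joint ranges: [-2.96, 2.96], [-0.89, 2.26], [0.02, 2.5], [-1.34, 4.48], [0, 2.73], [-2.66, 2.66]. Speed limits (rad/s): [2.39, 2.39, 2.79, 3.14, 3.14, 3.14].

## Interface

Orientations are given as [roll, pitch, yaw] about the fixed x, y, z axes, in that order (R = Rz(yaw) Ry(pitch) Rx(roll)).
In Python, from rig import * gives the robot as it stands.
- The arm moves only by the tool jog_arm, never from a script. Its arguments are lists of equal length, an entry for each row: "offset": the shift along the tool's x, y, z in cm, a list of three; "twist": the turn about the tool's z in degrees. A call has 1 to 8 rows; each row is the pose to reach, as a shift and turn from the pose commanded when the call began, along the tool's axes at that moment; what a row does not reach only later rows make up. A row lasts 1/8 s, in which the tool goes at most 62.5 mm and 10.7 degrees, less where a joint would pass 70% of its speed; a pose out of reach is approached as far as the arm can. A call with a gripper value outside its range is refused whole. "hand" is the finger opening in cm, from 0 to 8.54, set as the call begins (left out, the last holds). The fingers move at their own pace and stop on an object; the grip force is fixed at half the most. Time passes only in rows, so rows that repeat a pose let the fingers close. It gives the time, the measured TCP pose, the force, the opening and the grip force at its end, in the units of the state.
- read_state(): the state, without advancing time (a new reading comes with each control period).
- camera(name): name is "side" or "top" or "wrist"; returns a dict with "frame" (384x512x3 uint8, red, green, blue), "K" (3x3 intrinsics, pixels), "k1" (the pictures are not rectified: a ray, as slopes to the right and down, at radius r is drawn at 1 + k1 r^2 times it, then the intrinsics apply), "extrinsics" (4x4, takes a point from world to camera coordinates). Camera axes: x right, y up, looking along -z (the intrinsics and any distortion apply to the point x, -y, -z); pixel columns grow to the right and rows downward; lengths in m; the calibration is good to about 2 mm. A picture is of the moment at which its call begins. There is no depth.
- sign_off(): hands the job in; it is judged then, once.
The state is a dict: "t": time; "qpos": joint angles; "joint_vel": joint speeds; "tau": joint torques, N m; "position": TCP position; "eef_rot": TCP orientation; "contact_force": force on the tool from outside, world axes, zero at the start; "wrist_torque": the same for the moment, N m; "grip_width": finger opening in m; "finger_force": force on a finger pad.
Only numpy, scipy, OpenCV 4.12 (cv2) and the standard library are available. Lean on these libraries where they do the work, as an engineer would, in place of code of your own. Each camera call takes 0.05 s, during which the arm holds its last target. There are 200 camera calls.

## Working session

There is one attempt and no reset: what is moved stays moved. The work goes in short steps, Python scripts to look and compute and a tool call to move; the robot and the scene stay as the last step left them, time stands still between calls to the robot, and variables do not carry over. Pictures are saved under pics/ and viewed, at most 10 in all, crops included, and the job is handed in when it is done.

Besides the shell and the picture viewer there is one more tool, called as name(argument=value, ...) on one line, values as JSON. jog_arm: Moves the arm, as the interface text tells. Its arguments: {"type":"object","properties":{"offset":{"type":"array"},"twist":{"type":"array"},"hand":{"type":"number"}},"required":["offset","twist"]}

```bash
mkdir -p pics; ls; python3 - <<'E'
from rig import *
import cv2,numpy as np
for n in("top","side"):
    c=camera(n); cv2.imwrite(f"pics/{n}0.png",c["frame"][:,:,::-1]); np.savez(f"pics/{n}0.npz",**c)
    print(n,c["K"].tolist(),c["k1"],np.round(c["extrinsics"],4).tolist())
s=read_state();print(s)
E
```

```text
pics
top [[434.4782813541225, 0.0, 255.9205052728996], [0.0, 434.4782813541225, 186.11756468618864], [0.0, 0.0, 1.0]] 0.02322826706870721 [[-0.0011, -1.0, -0.0028, -0.0193], [0.9939, -0.0014, 0.1099, -0.4945], [-0.1099, -0.0026, 0.9939, -0.9623], [0.0, 0.0, 0.0, 1.0]]
side [[361.79403974397616, 0.0, 259.07048933024214], [0.0, 361.79403974397616, 190.2210010059658], [0.0, 0.0, 1.0]] -0.035099906204619814 [[-0.9687, -0.248, 0.0046, 0.4666], [0.1411, -0.5357, 0.8326, -0.1429], [-0.2041, 0.8072, 0.5539, -0.7801], [0.0, 0.0, 0.0, 1.0]]
{'t': 0.1, 'qpos': array([ 1.25561214e+00,  1.31086175e-01,  1.48920858e+00,  2.78583962e-05,
        1.52302434e+00, -8.54077236e-02]), 'joint_vel': array([ 0.00056733, -0.00113438, -0.00131278, -0.00057503, -0.00323627,
        0.00105368]), 'tau': array([ 1.22466241e-03, -5.70951355e+01, -5.01942837e+01, -7.62806872e-05,
        7.93483778e-03,  1.05896779e-04]), 'position': array([0.13645192, 0.58369688, 0.20282809]), 'eef_rot': array([-3.13987488e+00, -1.74994948e-04,  2.91181469e+00]), 'contact_force': array([-0.13813556,  0.19065603,  0.28080662]), 'wrist_torque': array([ 0.01242655,  0.0335471 , -0.04337116]), 'finger_force': 0.0, 'grip_width': 0.08495433442957269}
```

View pics/top0.png

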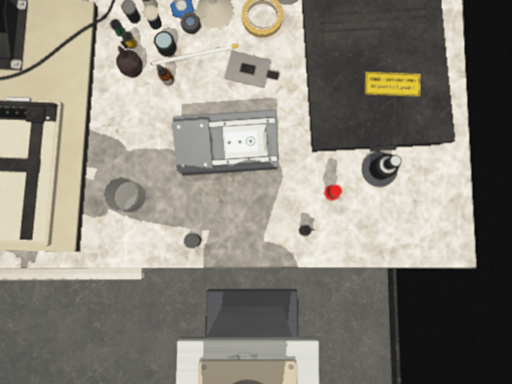

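View pics/side0.png

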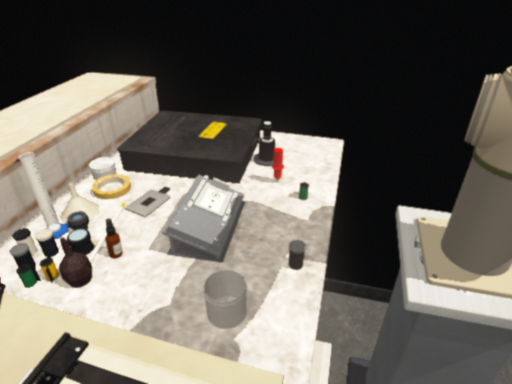

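Top view: stage (174–278, 108–174) with the hood on the left (+y) and the ringed patch near (250,141). 
Things that could be taken for the probe: the black/white-topped one in its stand at (380,168), the red look-alike at (333,192), and bottles at (165,42). I choose the one in the stand. 
Bystanders: tank (125,195), can (192,240), cassette (305,230).

```bash
python3 - <<'E'
import cv2,numpy as np
t=cv2.imread("pics/top0.png"); s=cv2.imread("pics/side0.png")
a=cv2.resize(t[100:210,165:415],None,fx=3.2,fy=3.2,interpolation=cv2.INTER_CUBIC)
b=cv2.resize(s[110:270,150:310],None,fx=3.6,fy=3.6,interpolation=cv2.INTER_CUBIC)
cv2.imwrite("pics/c1.png",a);cv2.imwrite("pics/c2.png",b)
E
```

```text
(no output)
```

View pics/c1.png

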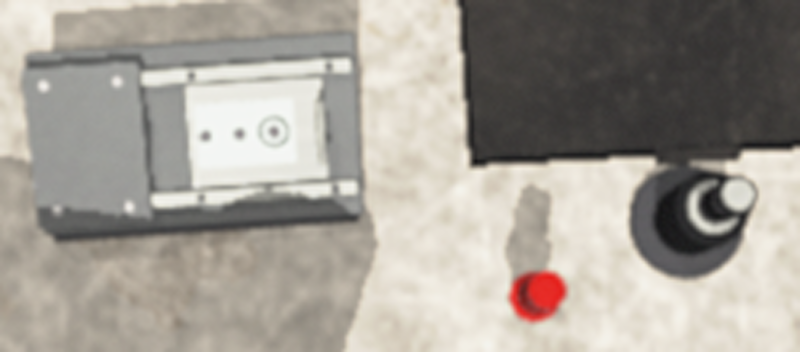

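View pics/c2.png

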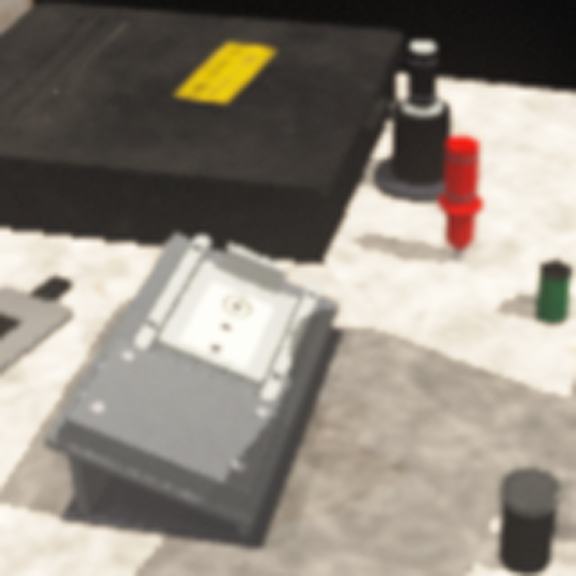

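The crops confirm the black probe in its stand, with the silver top at top-view pixel (395.6,161). The stage sits at a slight yaw with the slide open toward −y.

```bash
cat > h.py <<'E'
import numpy as np,cv2
def ray(c,uv):
    K=c["K"];d=np.array([float(c["k1"]),0,0,0,0])
    p=cv2.undistortPoints(np.array([[uv]],float),K,d)[0,0]
    E=c["extrinsics"];R=E[:3,:3];o=-R.T@E[:3,3]
    v=R.T@np.array([p[0],-p[1],-1]);return o,v/np.linalg.norm(v)
def plane(c,uv,z):
    o,v=ray(c,uv);return o+v*(z-o[2])/v[2]
def tri(c1,a,c2,b):
    o,v=ray(c1,a);p,w=ray(c2,b)
    s=np.linalg.lstsq(np.c_[v,-w],p-o,rcond=None)[0]
    x,y=o+s[0]*v,p+s[1]*w;return (x+y)/2,np.linalg.norm(x-y)
def proj(c,P):
    q=c["extrinsics"]@np.r_[P,1];x,y=q[0]/-q[2],-q[1]/-q[2];f=1+float(c["k1"])*(x*x+y*y)
    return np.array([c["K"][0,0]*x*f+c["K"][0,2],c["K"][1,1]*y*f+c["K"][1,2]])
E
python3 - <<'E'
from h import *
T=dict(np.load("pics/top0.npz"));S=dict(np.load("pics/side0.npz"))
t=lambda X,Y:(165+X/3.2,100+Y/3.2); s=lambda X,Y:(150+X/3.6,110+Y/3.6)
for n,a,b in[("spot",(274,131),(237,306)),("p2",(240,134),(226,328)),("p3",(206,136),(217,349)),("probetop",(738,195),(424,46)),
 ("hood scr +x-y",(118,82),(128,356)),("hood scr -x-y",(129,206),(262,410)),("hood +x+y",(43,86),(97,407)),("hood -x+y",(57,209),(236,464))]:
    print(n,*[np.round(x,4) for x in tri(T,t(*a),S,s(*b))])
print("disc",plane(T,t(688,222),.008), plane(S,s(420,180),.005))
print("collar",plane(T,t(714,208),.074))
print("front edge z=.026?",plane(T,t(362,215),.026),plane(T,t(58,237),.026),"base?")
print("box corner",plane(T,t(474,162),.0),plane(T,t(797,147),0.0),tri(T,t(474,162),S,s(322,190)))
print("red",plane(T,t(545,292),.08))
E
```

```text
spot [ 0.5932 -0.0084  0.0518] 0.0013
p2 [0.5918 0.0156 0.0503] 0.0005
p3 [0.5898 0.0394 0.0504] 0.0017
probetop [ 0.5352 -0.3086  0.1224] 0.0012
hood scr +x-y [0.6217 0.0979 0.0806] 0.0003
hood scr -x-y [0.5402 0.0928 0.0519] 0.0011
hood +x+y [0.6184 0.1488 0.0817] 0.0008
hood -x+y [0.5383 0.143  0.0518] 0.0007
disc [ 0.53535676 -0.30850022  0.008     ] [ 0.5325692  -0.29383326  0.005     ]
collar [ 0.53507975 -0.3075692   0.074     ]
front edge z=.026? [ 0.53815398 -0.07085294  0.026     ] [0.52256473 0.14651192 0.026     ] base?
box corner [ 0.58154504 -0.15494847  0.        ] [ 0.59213518 -0.3923384   0.        ] (array([ 0.57088219, -0.14525878,  0.06971881]), np.float64(0.005727172673965237))
red [ 0.47728268 -0.19074376  0.08      ]
```

jog_arm(offset=[[-6, -5.5, 0], [-12, -11, 0], [-18, -16.5, 0], [-24, -22, 0], [-30, -27.5, 0], [-36, -33, 0], [-40, -37, 0], [-44, -40.5, 0]], twist=[-2, -4, -6, -8, -10, -12, -14.5, -17], hand=0)

```text
t: 1.1
position: [0.4183, 0.1689, 0.2036]
eef_rot: [3.141, 0.0, -3.073]
contact_force: [0.5, 0.6, -0.5]
grip_width: -0.0
finger_force: 0.0
```

```bash
cat >> h.py <<'E'
def to(P,yaw=None):
    from rig import read_state
    s=read_state();from scipy.spatial.transform import Rotation as Ro
    R=Ro.from_euler("xyz",s["eef_rot"]).as_matrix()
    print("t",round(s["t"],2),"pos",np.round(s["position"],4),"rot",np.round(s["eef_rot"],4),"F",np.round(s["contact_force"],1),"w",round(s["grip_width"],4))
    if P is not None: print("offset cm",np.round(100*R.T@(np.array(P)-s["position"]),2),"| stage-y dir in tool",np.round(R.T@[-.07,.9975,0],3))
E
python3 -c "
from h import *
to((.5945,-.09,.2))"
```

```text
t 1.1 pos [0.4183 0.1689 0.2036] rot [ 3.1414e+00  1.0000e-04 -3.0733e+00] F [ 0.5  0.6 -0.5] w -0.0
offset cm [-15.81 -27.03   0.36] | stage-y dir in tool [0.002 1.    0.   ]
```

jog_arm(offset=[[-3, -5.2, 0], [-6, -10.4, 0], [-9, -15.6, 0], [-12, -20.8, 0], [-15, -25.5, 2], [-15.8, -27, 6], [-15.8, -27, 9], [-15.8, -27, 9]], twist=[0, 0, 0, 0, 0, 0, 0, 0])

```text
t: 2.1
position: [0.5906, -0.0877, 0.1099]
eef_rot: [3.139, -0.007, -3.075]
contact_force: [0.1, 0.4, -0.0]
grip_width: 0.0002
finger_force: 0.0
```

```bash
python3 - <<'E'
from rig import *; from h import *
to((.5945,-.085,.062))
w=camera("wrist");t=camera("top");s=camera("side")
np.savez("pics/w1.npz",**w);np.savez("pics/s1.npz",**s)
W=w["frame"][:,:,::-1]; S=cv2.resize(s["frame"][150:280,150:290,::-1],None,fx=3,fy=3,interpolation=cv2.INTER_CUBIC)[:384]
cv2.imwrite("pics/ws1.png",cv2.resize(np.hstack([W,S]),(800,int(384*800/(512+S.shape[1])))))
print(S.shape)
E
```

```text
t 2.1 pos [ 0.5906 -0.0877  0.1099] rot [ 3.1394 -0.0071 -3.0752] F [ 0.1  0.4 -0. ] w 0.0002
offset cm [-0.44  0.24  4.79] | stage-y dir in tool [0.004 1.    0.002]
(384, 420, 3)
```

View pics/ws1.png

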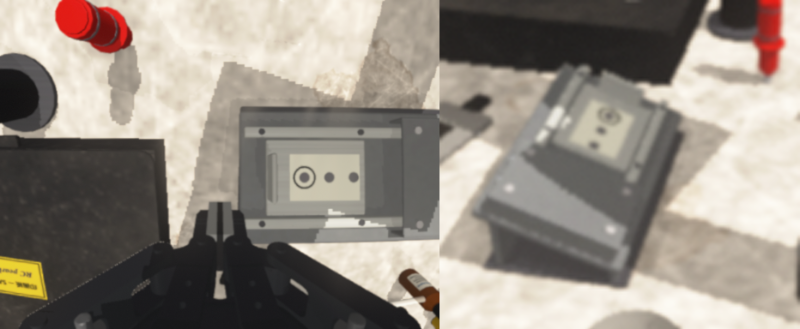

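The wrist view shows the tab at about (272,178) scaled, the ringed patch at (304,177) and the shut fingertips at (220,205), all consistent with the estimate.

```bash
python3 - <<'E'
from h import *
w=dict(np.load("pics/w1.npz"));k=932/800
print("spot",plane(w,(304*k,177.5*k),.0535),"p3",plane(w,(354*k,177.5*k),.0535),"tab out top +x/-x",plane(w,(269*k,201*k),.081),plane(w,(269*k,154*k),.067))
print("tcp px",proj(w,[.5906,-.0877,.1099])/k)
E
```

```text
spot [ 0.59327596 -0.00781804  0.0535    ] p3 [0.59028064 0.04105886 0.0535    ] tab out top +x/-x [ 0.60633263 -0.044804    0.081     ] [ 0.56862426 -0.04704659  0.067     ]
tcp px [220.40847222 196.28992824]
```

jog_arm(offset=[[-0.3, 0, 2.5], [-0.3, 0, 4.8], [-0.3, 0, 4.8]], twist=[0, 0, 0])

```text
t: 2.62
position: [0.5959, -0.0874, 0.0658]
eef_rot: [3.141, -0.001, -3.074]
contact_force: [-0.5, 0.1, -0.4]
grip_width: 0.0002
finger_force: 0.0
```

jog_arm(offset=[[0.5, 1, 0], [0.5, 2, 0], [0.5, 2.8, 0], [0.5, 3.4, 0], [0.5, 4, 0], [0.5, 4.6, 0], [0.5, 5.2, 0], [0.5, 5.5, 0]], twist=[0, 0, 0, 0, 0, 0, 0, 0])

```text
t: 3.62
position: [0.5877, -0.033, 0.0657]
eef_rot: [3.142, -0.0, -3.074]
contact_force: [0.1, 0.3, -0.1]
grip_width: 0.0004
finger_force: 0.0
```

```bash
python3 - <<'E'
from rig import *; from h import *
to(None)
w=camera("wrist");np.savez("pics/w2.npz",**w)
cv2.imwrite("pics/w2.png",w["frame"][:,:,::-1])
E
```

```text
t 3.62 pos [ 0.5877 -0.033   0.0657] rot [ 3.1415e+00 -1.0000e-04 -3.0745e+00] F [ 0.1  0.3 -0.1] w 0.0004
```

View pics/w2.png

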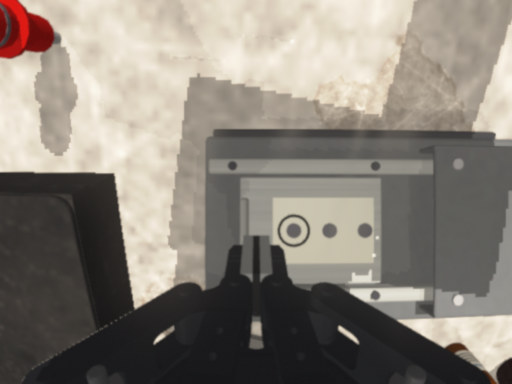

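```bash
python3 - <<'E'
from h import *
w=dict(np.load("pics/w2.npz"))
print("spot",plane(w,(293.5,230),.0535),"tab edge z.074",plane(w,(241,215),.074),plane(w,(241,199),.067),plane(w,(241,199),.05))
print("tcp px",proj(w,[.5877,-.033,.0657]),"tip far corner",proj(w,[.5767,-.033,.0657]), "finger sides at y+-.0145",proj(w,[.5767,-.0475,.0657]),proj(w,[.5767,-.0185,.0657]))
E
```

```text
spot [ 0.59308171 -0.0079197   0.0535    ] tab edge z.074 [ 0.57548666 -0.04300496  0.074     ] [ 0.56819436 -0.04369561  0.067     ] [ 0.57461666 -0.04415188  0.05      ]
tcp px [256.68270622 228.62634497] tip far corner [257.90035621 212.37073755] finger sides at y+-.0145 [234.1574969  210.90547319] [281.55443449 213.81158722]
```

```bash
python3 - <<'E'
from rig import *; from h import *
s=camera("side");np.savez("pics/s2.npz",**s)
c=lambda p:np.round((proj(s,p)-[160,100])*4,0)
cv2.imwrite("pics/s2.png",cv2.resize(s["frame"][100:245,160:320,::-1],None,fx=4,fy=4,interpolation=cv2.INTER_CUBIC))
for z in(.0657,.08,.095):print(z,c([.5877,-.033,z]))
print("tab top ends",c([.567,-.0425,.067]),c([.608,-.0425,.082]))
E
```

```text
0.0657 [243. 341.]
0.08 [242. 321.]
0.095 [241. 300.]
tab top ends [280. 335.] [216. 306.]
```

View pics/s2.png

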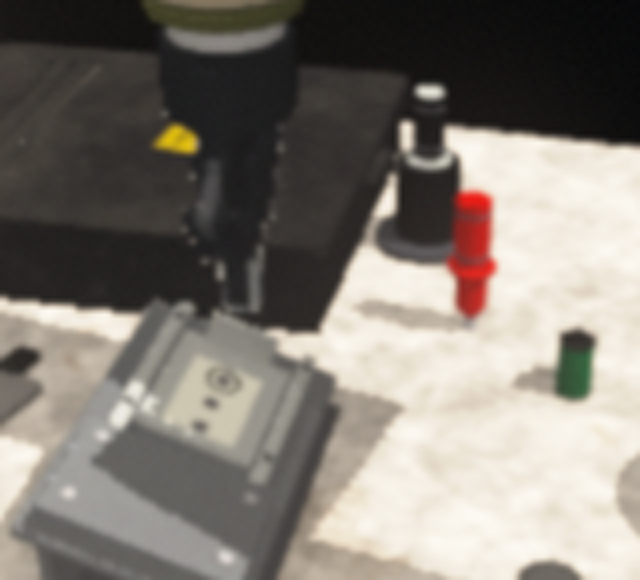

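```bash
python3 - <<'E'
from h import *
w=dict(np.load("pics/w2.npz"));s=dict(np.load("pics/s2.npz"))
for b in((243,308),(236,304),(250,312)): print(tri(w,(257,236),s,(160+b[0]/4,100+b[1]/4)))
for z in(.066,.075,.085,.095):print(z,proj(w,[.5767,-.033,z]),proj(w,[.5877,-.033,z]))
E
python3 -c "
from rig import *;s=read_state();print(s['qpos'],s['position'])"
```

```text
(array([ 0.58410988, -0.03317877,  0.08820514]), np.float64(0.005323859141090712))
(array([ 0.58621144, -0.03304416,  0.08942147]), np.float64(0.010182789702483309))
(array([ 0.58198257, -0.03328241,  0.08702871]), np.float64(0.00045905117674193167))
0.066 [257.90372662 212.56426651] [256.68417397 228.8403813 ]
0.075 [258.00982359 218.65897769] [256.73032147 235.57263219]
0.085 [258.14022778 226.15703624] [256.78689216 243.83277313]
0.095 [258.28603308 234.5498791 ] [256.84994573 253.04908064]
[-1.43293118e-01  2.06018360e-01  1.66270874e+00  3.26555335e-05
  1.27293440e+00 -1.78134802e+00] [ 0.587719   -0.03305471  0.06576187]
```

The fingers passed over the tab: both views put the shut tips about 20 mm above the reported TCP. I'll back off and come down lower, watching the force.

jog_arm(offset=[[0, -2, 0], [0, -4, 0], [0, -4.5, 0], [0, -4.5, 1], [0, -4.5, 1.4], [0, -4.5, 1.4]], twist=[0, 0, 0, 0, 0, 0])

```text
t: 4.47
position: [0.59, -0.0776, 0.0508]
eef_rot: [3.141, -0.002, -3.074]
contact_force: [-0.3, 0.1, 0.5]
grip_width: -0.0001
finger_force: 0.0
```

jog_arm(offset=[[0, 0, 0.3], [0, 0, 0.6], [0, 0, 0.6]], twist=[0, 0, 0])

```text
t: 4.85
position: [0.5905, -0.0781, 0.0455]
eef_rot: [3.141, -0.0, -3.074]
contact_force: [-0.3, -0.0, 0.1]
grip_width: -0.0003
finger_force: 0.0
```

jog_arm(offset=[[0, 1, 0], [0, 2, 0], [0, 2.6, 0], [0, 3.2, 0], [0, 3.8, 0], [0, 4.3, 0]], twist=[0, 0, 0, 0, 0, 0])

```text
t: 5.6
position: [0.588, -0.0355, 0.0459]
eef_rot: [-3.141, 0.0, -3.075]
contact_force: [0.0, -4.2, -0.3]
grip_width: 0.0001
finger_force: 2.2
```

jog_arm(offset=[[0, 0.5, 0], [0, 1, 0], [0, 1.4, 0], [0, 1.8, 0]], twist=[0, 0, 0, 0])

```text
t: 6.1
position: [0.5868, -0.0172, 0.0459]
eef_rot: [-3.141, 0.0, -3.075]
contact_force: [-0.5, -4.0, 0.9]
grip_width: 0.0
finger_force: 2.1
```

jog_arm(offset=[[0, 0.4, 0], [0, 0.8, 0], [0, 1.1, 0]], twist=[0, 0, 0])

```text
t: 6.48
position: [0.586, -0.0061, 0.0458]
eef_rot: [3.142, 0.0, -3.075]
contact_force: [0.8, -4.9, 0.6]
grip_width: 0.0
finger_force: 2.1
```

jog_arm(offset=[[0, 0.3, 0], [0, 0.6, 0], [0, 0.8, 0]], twist=[0, 0, 0])

```text
t: 6.85
position: [0.5856, 0.0005, 0.0459]
eef_rot: [-3.14, 0.0, -3.075]
contact_force: [1.2, -13.6, 0.3]
grip_width: -0.0002
finger_force: 6.7
```

jog_arm(offset=[[0, 0.3, 0], [0, 0.5, 0]], twist=[0, 0])

```text
t: 7.1
position: [0.5856, 0.0013, 0.046]
eef_rot: [-3.134, 0.0, -3.076]
contact_force: [2.5, -31.0, -1.1]
grip_width: 0.0001
finger_force: 15.5
```

At 31 N the slide is against the stop. Backing off and rising.

jog_arm(offset=[[0, -1, 0], [0, -2, 0], [0, -3, -2], [0, -5, -8], [0, -8, -14], [0, -12, -16], [0, -12, -16]], twist=[0, 0, 0, 0, 0, 0, 0])

```text
t: 7.98
position: [0.5951, -0.1163, 0.2111]
eef_rot: [-3.139, 0.007, -3.077]
contact_force: [0.4, 0.2, -0.5]
grip_width: 0.0001
finger_force: 0.0
```

```bash
python3 - <<'E'
from rig import *; from h import *
to((.535,-.308,.2))
t=camera("top");s=camera("side");w=camera("wrist")
for n,c in(("t3",t),("s3",s),("w3",w)):np.savez(f"pics/{n}.npz",**c)
# expected spot: shift ~45mm along +y
g=np.array([.5932-.07*.045,-.008+.045,.0535])
a=[]
for c,(hw,hh) in((t,(40,25)),(s,(32,28)),(w,(64,50))):
    u,v=proj(c,g).astype(int);print(u,v)
    v0,u0=max(0,v-hh),max(0,u-hw)
    a.append(cv2.resize(c["frame"][v0:v0+2*hh,u0:u0+2*hw,::-1],(390,int(390*hh/hw)),interpolation=cv2.INTER_CUBIC)); print(u0,v0,2*hw/390)
h=max(x.shape[0] for x in a)
cv2.imwrite("pics/m3.png",np.vstack([np.hstack([np.pad(x,((0,h-x.shape[0]),(0,5),(0,0))) for x in a[:2]])])); cv2.imwrite("pics/w3.png",a[2])
E
```

```text
t 7.97 pos [ 0.5951 -0.1163  0.2111] rot [-3.1388  0.007  -3.0775] F [ 0.4  0.2 -0.5] w 0.0001
offset cm [  7.23 -18.74   1.11] | stage-y dir in tool [ 0.006  1.    -0.003]
230 142
190 117 0.20512820512820512
210 205
178 177 0.1641025641025641
389 172
325 122 0.3282051282051282
```

View pics/m3.png

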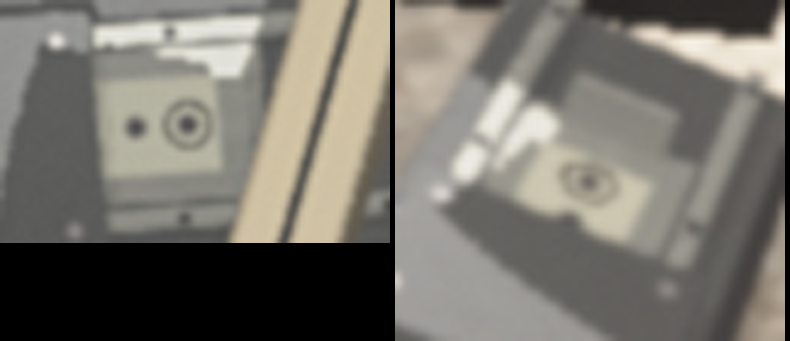

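The top crop shows the ringed patch at (188,124), which is top-view pixel (228.6,142.4). The side crop gives (209.8,207.0). The slide has moved about 45 mm under the hood.

jog_arm(offset=[[2, -5, 0], [4, -10, 0], [6, -15, 0], [7.2, -18.7, 1], [7.2, -18.7, 2.5], [7.2, -18.7, 2.5]], twist=[0, 0, 0, 0, 0, 0], hand=8.5)

```text
t: 8.88
position: [0.5327, -0.3023, 0.1778]
eef_rot: [3.138, -0.004, -3.074]
contact_force: [0.3, 0.6, -0.1]
grip_width: 0.085
finger_force: 0.0
```

```bash
python3 - <<'E'
from rig import *; from h import *
T=dict(np.load("pics/t3.npz"));S=dict(np.load("pics/s3.npz"))
print("spot",tri(T,(228.6,142.4),S,(209.8,207.0)),plane(T,(228.6,142.4),.0535))
to((.535,-.308,.08))
w=camera("wrist");s=camera("side");np.savez("pics/w4.npz",**w)
p=s["position"] if "position" in s else read_state()["position"]
print("w probe top pred",proj(w,[.535,-.308,.125]),"side tcp",proj(s,p),proj(s,p+[0,0,.022]),proj(s,p+[0,0,.035]))
W=w["frame"][:,:,::-1];u,v=proj(s,p).astype(int);print(u,v)
S2=cv2.resize(s["frame"][v-55:v+41,u-45:u+45,::-1],(360,384),interpolation=cv2.INTER_CUBIC)
cv2.imwrite("pics/m4.png",cv2.resize(np.hstack([W,S2]),(800,352)))
E
```

```text
spot (array([0.59003859, 0.04109122, 0.05141016]), np.float64(0.0012679172997349933)) [0.59022076 0.04111562 0.0535    ]
t 8.88 pos [ 0.5327 -0.3023  0.1778] rot [ 3.1377 -0.0037 -3.0739] F [ 0.3  0.6 -0.1] w 0.085
offset cm [-0.23 -0.62  9.78] | stage-y dir in tool [0.002 1.    0.004]
w probe top pred [248.87160943 201.35096982] side tcp [267.87319277 104.75260024] [268.01067327  97.2911831 ] [268.09328365  92.80191705]
267 104
```

View pics/m4.png

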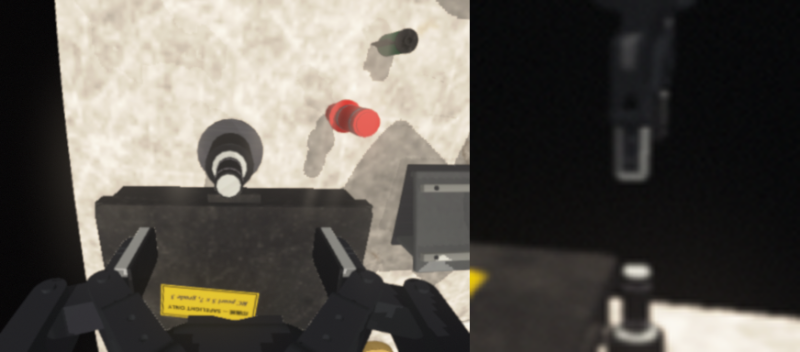

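```bash
python3 - <<'E'
from rig import *; from h import *
s=dict(np.load("pics/s3.npz"));w=dict(np.load("pics/w4.npz"))
p=read_state()["position"]
for dz in(0,.02,.03,.04,.05):print(dz,[np.round(proj(s,p+np.array([.0,y,dz])),1) for y in(.0425,.055)],"wrist inner near corner",np.round(.917*proj(w,p+np.array([-.011,.0425,dz])),0),np.round(.917*proj(w,p+np.array([-.011,-.0425,dz])),0),np.round(.917*proj(w,p+np.array([-.0,-.0425,dz])),0))
E
```

```text
0 [array([264.4, 110. ]), array([263.3, 111.6])] wrist inner near corner [300. 202.] [171. 194.] [172. 209.]
0.02 [array([264.5, 103.1]), array([263.4, 104.6])] wrist inner near corner [307. 215.] [164. 207.] [165. 224.]
0.03 [array([264.5,  99.5]), array([263.4, 101.1])] wrist inner near corner [312. 224.] [160. 215.] [161. 232.]
0.04 [array([264.6,  96. ]), array([263.5,  97.5])] wrist inner near corner [316. 233.] [155. 224.] [156. 242.]
0.05 [array([264.6,  92.3]), array([263.5,  93.8])] wrist inner near corner [322. 243.] [150. 233.] [151. 253.]
```

The side crop shows the open tips about 35 mm above the reported TCP. That is consistent with the fingers being ~22 mm shorter than reported, so I grasp with TCP z ≈ 0.06.

jog_arm(offset=[[-0.2, -0.6, 3], [-0.2, -0.6, 6], [-0.2, -0.6, 9], [-0.2, -0.6, 10.5], [-0.2, -0.6, 11.3], [-0.2, -0.6, 11.3]], twist=[0, 0, 0, 0, 0, 0])

```text
t: 9.72
position: [0.5366, -0.3102, 0.0682]
eef_rot: [-3.141, 0.0, -3.074]
contact_force: [-0.3, -0.0, 0.7]
grip_width: 0.0855
finger_force: 0.0
```

jog_arm(offset=[[0, 0, 0.4], [0, 0, 0.4]], twist=[0, 0])

```text
t: 9.98
position: [0.5364, -0.3107, 0.0643]
eef_rot: [-3.141, 0.001, -3.075]
contact_force: [-0.3, 0.4, -0.5]
grip_width: 0.085
finger_force: 0.0
```

jog_arm(offset=[[0.1, 0.25, 0.3], [0.1, 0.25, 0.3], [0.1, 0.25, 0.3]], twist=[0, 0, 0])

```text
t: 10.35
position: [0.535, -0.308, 0.0608]
eef_rot: [-3.142, -0.0, -3.075]
contact_force: [0.2, 0.3, -0.6]
grip_width: 0.0849
finger_force: 0.0
```

jog_arm(offset=[[0, 0, 0], [0, 0, 0], [0, 0, 0], [0, 0, 0], [0, 0, 0], [0, 0, 0]], twist=[0, 0, 0, 0, 0, 0], hand=1.5)

```text
t: 11.1
position: [0.5351, -0.3081, 0.061]
eef_rot: [-3.141, 0.0, -3.075]
contact_force: [0.1, 0.6, 2.1]
grip_width: 0.0246
finger_force: 58.8
```

jog_arm(offset=[[0, 0, -0.8], [0, 0, -1.6], [0, 0, -2.4], [0, 0, -2.4]], twist=[0, 0, 0, 0])

```text
t: 11.6
position: [0.5357, -0.3085, 0.0861]
eef_rot: [-3.14, 0.002, -3.075]
contact_force: [0.4, -0.3, -1.0]
grip_width: 0.0249
finger_force: 58.8
```

jog_arm(offset=[[0.3, 0, 0], [0.5, 0, 0], [0.7, 0, 0], [0.7, 0, 0]], twist=[0, 0, 0, 0])

```text
t: 12.1
position: [0.5298, -0.3085, 0.0852]
eef_rot: [-3.141, 0.004, -3.075]
contact_force: [7.6, 0.2, -1.8]
grip_width: 0.0246
finger_force: 59.1
```

jog_arm(offset=[[0.3, 0, 0], [0.6, 0, 0], [0.8, 0, 0], [0.8, 0, 0]], twist=[0, 0, 0, 0])

```text
t: 12.6
position: [0.5217, -0.309, 0.0856]
eef_rot: [-3.141, 0.004, -3.075]
contact_force: [6.9, 1.5, -0.3]
grip_width: 0.0244
finger_force: 59.8
```

jog_arm(offset=[[0.3, 0, 0], [0.6, 0, 0], [0.8, 0, 0], [0.8, 0, 0]], twist=[0, 0, 0, 0])

```text
t: 13.1
position: [0.5137, -0.3095, 0.0855]
eef_rot: [-3.141, 0.004, -3.074]
contact_force: [6.9, 1.2, -1.0]
grip_width: 0.0246
finger_force: 60.1
```

jog_arm(offset=[[0, 0, -1.5], [0, 0, -3.5], [0, 0, -6], [0, 0, -8.5], [0, 0, -8.5], [0, 0, -8.5]], twist=[0, 0, 0, 0, 0, 0])

```text
t: 13.85
position: [0.5117, -0.3094, 0.1692]
eef_rot: [3.141, -0.001, -3.075]
contact_force: [0.1, 0.3, -1.7]
grip_width: 0.0246
finger_force: 60.1
```

jog_arm(offset=[[-2, 5, 0], [-4, 10, 0], [-6, 15, 0], [-6.5, 20, 0], [-7, 25, 0], [-7, 30, 0], [-7, 33, 0], [-7, 33, 0]], twist=[0, 0, 0, 0, 0, 0, 0, 0])

```text
t: 14.85
position: [0.5586, 0.0266, 0.1681]
eef_rot: [3.141, -0.003, -3.072]
contact_force: [-0.2, -0.5, -2.1]
grip_width: 0.0247
finger_force: 60.0
```

```bash
python3 - <<'E'
from rig import *; from h import *
to((.59,.041,.17))
w=camera("wrist");s=camera("side")
for n,c in(("w5",w),("s5",s)):np.savez(f"pics/{n}.npz",**c)
p=read_state()["position"];u,v=proj(s,p).astype(int);u0,v0=u-45,v-40
print(u0,v0,u,v)
S2=cv2.resize(s["frame"][v0:v0+96,u0:u0+90,::-1],(360,384),interpolation=cv2.INTER_CUBIC)
cv2.imwrite("pics/m5.png",cv2.resize(np.hstack([w["frame"][:,:,::-1],S2]),(800,352)))
E
```

```text
t 14.85 pos [0.5586 0.0266 0.1681] rot [ 3.1409e+00 -2.7000e-03 -3.0715e+00] F [-0.2 -0.5 -2.1] w 0.0247
offset cm [-3.24  1.22 -0.2 ] | stage-y dir in tool [-0.     1.     0.001]
176 120 221 160
```

View pics/m5.png

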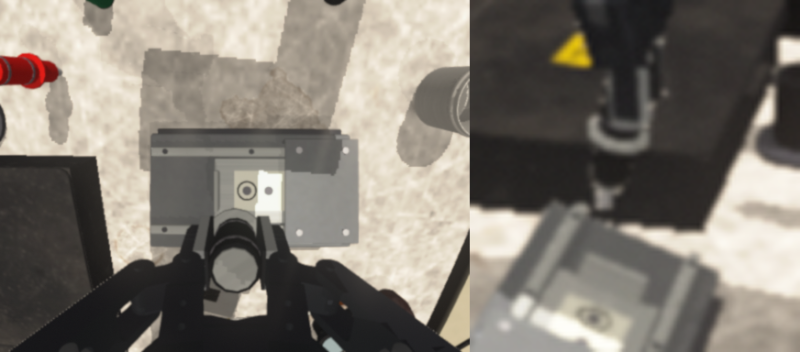

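The side crop shows the foot tip at (602,210) and the collar at (619,133). The wrist view shows the probe's top at (235,270). The probe leans foot-forward, as wanted.

```bash
python3 - <<'E'
from h import *
s=dict(np.load("pics/s5.npz"));w=dict(np.load("pics/w5.npz"));p=np.array([.5586,.0266,.1681])
def aty(c,uv,n=np.array([-.07,.9975,0])):
    o,v=ray(c,uv);t=((p-o)@n)/(v@n);return o+t*v
f=lambda X,Y:(176+(X-470)/3.667,120+Y/3.667)
print("foot",aty(s,f(602,210)),"collar",aty(s,f(619,133)),"neck/barrel end",aty(s,f(608,178)))
for th in(12,16,20,24):
    a=np.array([-np.sin(np.radians(th)),-.07*np.sin(np.radians(th)),np.cos(np.radians(th))]);
    for hh in(.041,.046):
        G=p+[0,0,hh]; print(th,hh,"foot side crop",np.round((proj(s,G-.078*a)-[176,120])*3.667+[470,0],0),"collar",np.round((proj(s,G-.028*a)-[176,120])*3.667+[470,0],0),"top wrist",np.round(.917*proj(w,G+.027*a),0),"foot",np.round(G-.078*a,4))
E
```

```text
foot [0.58340783 0.0283409  0.12566703] collar [0.56935397 0.02735466 0.18006429] neck/barrel end [0.57808908 0.02796765 0.14873816]
12 0.041 foot side crop [615. 201.] collar [627. 131.] top wrist [236. 265.] foot [0.5748 0.0277 0.1328]
12 0.046 foot side crop [614. 194.] collar [627. 124.] top wrist [236. 272.] foot [0.5748 0.0277 0.1378]
16 0.041 foot side crop [606. 199.] collar [624. 130.] top wrist [236. 261.] foot [0.5801 0.0281 0.1341]
16 0.046 foot side crop [606. 191.] collar [623. 123.] top wrist [236. 268.] foot [0.5801 0.0281 0.1391]
20 0.041 foot side crop [598. 195.] collar [621. 129.] top wrist [236. 257.] foot [0.5853 0.0285 0.1358]
20 0.046 foot side crop [597. 188.] collar [620. 121.] top wrist [236. 264.] foot [0.5853 0.0285 0.1408]
24 0.041 foot side crop [590. 192.] collar [618. 128.] top wrist [236. 253.] foot [0.5903 0.0288 0.1378]
24 0.046 foot side crop [589. 185.] collar [617. 120.] top wrist [236. 259.] foot [0.5903 0.0288 0.1428]
```

jog_arm(offset=[[4, 0, 0], [8, 0, 0], [11, -1, 0], [11, -1, 0], [11, -1, 0]], twist=[0, 0, 0, 0, 0])

```text
t: 15.58
position: [0.4513, 0.0063, 0.1699]
eef_rot: [-3.141, 0.001, -3.076]
contact_force: [-1.0, 0.3, -0.9]
grip_width: 0.0246
finger_force: 60.0
```

```bash
cat > m.py <<'E'
from rig import *; from h import *
s=camera("side");np.savez("pics/s6.npz",**s);b=np.load("pics/side0.npz")["frame"].astype(int)
p=read_state()["position"];print(np.round(p,4))
d=np.abs(s["frame"].astype(int)-b).sum(2)
n=np.array([-.07,.9975,0])
def aty(uv):
    o,v=ray(s,uv);t=((p-o)@n)/(v@n);return o+t*v
u,v=proj(s,p+np.array([.01,0,0])).astype(int);print(u,v)
for r in range(v-16,v+26):
    x=s["frame"][r,u-22:u+22].astype(int).sum(1)//3; m=np.where(d[r,u-22:u+22]>90)[0]
    print(r,u-22+m.min() if len(m) else None,u-22+m.max() if len(m) else None,' '.join(f'{q:3d}' for q in x[4:40]))
E
python3 m.py
```

```text
[0.4514 0.0066 0.1699]
267 162
146 267 280  44  40  37  40  41  40  61 129 187 178  96  38  33  34  33  35  40  60  84  81  55  41  41  42  41  49  72  97  94  83 129 197 229 236 238 240
147 267 279  42  39  37  37  38  45  93 175 218 190  98  38  33  33  33  34  40  58  79  75  53  42  41  42  43  48  76  98  93  83 123 183 216 228 235 238
148 267 279  41  37  38  38  40  64 135 208 229 195  99  38  34  35  34  34  39  57  78  74  52  43  41  42  43  50  77 102  98  87 106 142 175 204 224 234
149 267 278  40  38  38  38  46  94 180 230 233 197  99  38  33  35  35  36  40  59  78  74  53  45  44  45  43  51  80 104 106  98  99 107 127 164 206 229
150 267 278  39  38  38  41  63 133 206 235 233 196  99  38  35  37  38  37  42  63  82  75  52  44  46  46  44  51  76 103 110 104  98  96 104 141 196 227
151 267 277  39  39  40  47  93 177 227 236 231 191  97  41  41  44  42  38  44  68  87  78  52  44  44  45  44  51  78 104 106  96  91  91  99 135 194 228
152 266 277  38  39  40  64 131 202 231 232 220 173  89  56  64  63  53  41  46  69  88  79  54  44  44  45  43  54  84 108 104  89  
[... 4802 characters left out ...]
 235 233 232 225 218 224 231 232 230 227 226 226 222 219 221 222 224
184 None None 241 241 240 240 237 237 237 238 240 240 239 240 241 243 244 243 243 242 240 238 236 236 235 235 236 237 239 240 240 238 234 228 224 225 228 231
185 None None 240 239 238 237 235 232 232 235 237 238 240 242 244 246 246 244 244 242 241 238 235 235 234 235 236 237 240 242 242 241 237 234 232 234 235 237
186 None None 239 237 236 234 231 228 227 230 235 238 241 243 244 245 244 242 241 241 241 238 236 233 231 231 232 236 240 242 242 240 238 238 240 241 241 241
187 None None 238 235 233 232 231 229 228 230 234 237 240 241 242 242 241 240 238 239 240 239 237 235 232 231 232 236 240 241 240 239 238 240 242 244 245 245
```

```bash
python3 - <<'E'
from h import *
s=dict(np.load("pics/s6.npz"));p=np.array([.4514,.0066,.1699])
for th in(10,13,16,19,22):
    t=np.radians(th);a=np.array([-np.sin(t),-.07*np.sin(t),np.cos(t)]);G=p+[0,0,.041]
    f=lambda k:np.round(proj(s,G+(k-.030)*a),1)
    print(th,"grip",f(.03),"collar",f(.002),"barrel -10",f(-.01),"-28",f(-.028),"foot",f(-.05), "slope barrel-foot",np.round((f(-.05)-f(-.01))[0]/(f(-.05)-f(-.01))[1],3))
E
```

```text
10 grip [272.9 145.4] collar [270.3 157. ] barrel -10 [269.2 161.8] -28 [267.6 168.8] foot [265.7 177.2] slope barrel-foot -0.227
13 grip [272.9 145.4] collar [269.6 156.8] barrel -10 [268.2 161.5] -28 [266.2 168.4] foot [263.9 176.7] slope barrel-foot -0.283
16 grip [272.9 145.4] collar [268.9 156.6] barrel -10 [267.3 161.2] -28 [264.9 168. ] foot [262.  176.1] slope barrel-foot -0.356
19 grip [272.9 145.4] collar [268.3 156.3] barrel -10 [266.4 160.9] -28 [263.6 167.5] foot [260.3 175.4] slope barrel-foot -0.421
22 grip [272.9 145.4] collar [267.7 156.1] barrel -10 [265.5 160.5] -28 [262.3 167. ] foot [258.5 174.7] slope barrel-foot -0.493
```

The measured tilt is 13–17°. I'll probe it by touching the barrel on the stage's back edge at two heights, then trim it there.

jog_arm(offset=[[-5, 0, 0], [-10, -1, 0], [-15, -2, 0], [-20, -2, 0], [-24, -2, 0], [-25, -2, 3], [-25, -2, 8.3], [-25, -2, 8.3]], twist=[0, 0, 0, 0, 0, 0, 0, 0])

```text
t: 16.62
position: [0.6972, 0.0042, 0.0792]
eef_rot: [3.14, -0.012, -3.075]
contact_force: [-0.7, 0.4, -2.1]
grip_width: 0.0246
finger_force: 59.9
```

jog_arm(offset=[[1, 0, 0.1], [2, 0, 0.1], [2, 0, 0.1], [2, 0, 0.1]], twist=[0, 0, 0, 0])

```text
t: 17.12
position: [0.6823, 0.0024, 0.0875]
eef_rot: [-3.141, 0.002, -3.075]
contact_force: [1.1, -0.4, -1.1]
grip_width: 0.0247
finger_force: 60.0
```

jog_arm(offset=[[0.4, 0, 0], [0.8, 0, 0], [0.8, 0, 0]], twist=[0, 0, 0])

```text
t: 17.5
position: [0.6732, 0.002, 0.0856]
eef_rot: [3.142, -0.001, -3.075]
contact_force: [0.9, 0.7, -2.5]
grip_width: 0.0248
finger_force: 60.0
```

jog_arm(offset=[[0.3, 0, 0], [0.6, 0, 0], [0.6, 0, 0]], twist=[0, 0, 0])

```text
t: 17.88
position: [0.6674, 0.0016, 0.0857]
eef_rot: [3.142, -0.0, -3.075]
contact_force: [0.3, 0.6, -0.5]
grip_width: 0.0242
finger_force: 60.0
```

jog_arm(offset=[[0.3, 0, 0], [0.5, 0, 0], [0.5, 0, 0]], twist=[0, 0, 0])

```text
t: 18.25
position: [0.6625, 0.0012, 0.0858]
eef_rot: [-3.142, -0.0, -3.075]
contact_force: [0.2, 0.5, -0.7]
grip_width: 0.0244
finger_force: 60.0
```

jog_arm(offset=[[0.2, 0, 0], [0.3, 0, 0], [0.3, 0, 0]], twist=[0, 0, 0])

```text
t: 18.62
position: [0.6596, 0.001, 0.0858]
eef_rot: [-3.142, -0.0, -3.075]
contact_force: [0.3, -0.0, -1.6]
grip_width: 0.0246
finger_force: 60.0
```

jog_arm(offset=[[0.2, 0, 0], [0.2, 0, 0]], twist=[0, 0])

```text
t: 18.88
position: [0.6575, 0.0009, 0.0858]
eef_rot: [3.142, -0.0, -3.075]
contact_force: [-0.5, 0.2, -2.1]
grip_width: 0.0247
finger_force: 60.0
```

jog_arm(offset=[[0.2, 0, 0], [0.2, 0, 0]], twist=[0, 0])

```text
t: 19.12
position: [0.6555, 0.0008, 0.0858]
eef_rot: [3.142, -0.0, -3.075]
contact_force: [0.7, 1.0, -1.3]
grip_width: 0.0244
finger_force: 60.0
```

jog_arm(offset=[[0.2, 0, 0], [0.2, 0, 0]], twist=[0, 0])

```text
t: 19.38
position: [0.6535, 0.0006, 0.0858]
eef_rot: [-3.142, -0.0, -3.075]
contact_force: [0.0, 0.5, 0.1]
grip_width: 0.0248
finger_force: 60.0
```

jog_arm(offset=[[-0.6, 0, 0], [-0.6, 0, 0.6], [-0.2, 0, 0.6], [0, 0, 0.6]], twist=[0, 0, 0, 0])

```text
t: 19.88
position: [0.653, 0.0006, 0.0794]
eef_rot: [3.141, -0.001, -3.075]
contact_force: [0.3, 0.3, -1.3]
grip_width: 0.0246
finger_force: 60.0
```

jog_arm(offset=[[0.2, 0, 0], [0.2, 0, 0]], twist=[0, 0])

```text
t: 20.12
position: [0.6516, 0.0005, 0.08]
eef_rot: [-3.142, 0.0, -3.075]
contact_force: [-0.3, 0.3, -1.2]
grip_width: 0.0245
finger_force: 60.0
```

jog_arm(offset=[[0.2, 0, 0], [0.2, 0, 0]], twist=[0, 0])

```text
t: 20.38
position: [0.6505, 0.0004, 0.0803]
eef_rot: [-3.141, 0.002, -3.075]
contact_force: [3.9, 0.4, -2.0]
grip_width: 0.0246
finger_force: 59.8
```

jog_arm(offset=[[-1, 0, 0], [-1, 0, 1], [-0.6, 0, 1], [-0.6, 0, 1]], twist=[0, 0, 0, 0])

```text
t: 20.88
position: [0.6548, 0.0008, 0.0691]
eef_rot: [3.141, -0.002, -3.075]
contact_force: [0.1, 0.1, -1.3]
grip_width: 0.0242
finger_force: 60.0
```

jog_arm(offset=[[0.1, 0, 0], [0.1, 0, 0]], twist=[0, 0])

```text
t: 21.12
position: [0.6546, 0.0006, 0.0701]
eef_rot: [-3.141, 0.0, -3.075]
contact_force: [0.0, 0.2, -1.1]
grip_width: 0.0247
finger_force: 60.0
```

jog_arm(offset=[[0.1, 0, 0], [0.1, 0, 0]], twist=[0, 0])

```text
t: 21.38
position: [0.6538, 0.0006, 0.07]
eef_rot: [-3.142, 0.0, -3.075]
contact_force: [1.1, -0.6, -1.7]
grip_width: 0.0245
finger_force: 60.0
```

jog_arm(offset=[[0.1, 0, 0], [0.1, 0, 0]], twist=[0, 0])

```text
t: 21.62
position: [0.6532, 0.0006, 0.0701]
eef_rot: [-3.142, 0.001, -3.075]
contact_force: [2.9, 0.2, -2.7]
grip_width: 0.0248
finger_force: 60.0
```

jog_arm(offset=[[-0.6, 0, 0], [-0.6, 0, -1], [0, 0, -1], [0.4, 0, -1], [0.7, 0, -1], [0.9, 0, -1], [0.9, 0, -1]], twist=[0, 0, 0, 0, 0, 0, 0])

```text
t: 22.5
position: [0.6453, -0.0001, 0.0809]
eef_rot: [-3.141, 0.005, -3.075]
contact_force: [6.7, 0.2, -2.0]
grip_width: 0.0247
finger_force: 59.9
```

jog_arm(offset=[[0.2, 0, 0], [0.2, 0, 0]], twist=[0, 0])

```text
t: 22.75
position: [0.6436, -0.0001, 0.081]
eef_rot: [-3.141, 0.005, -3.075]
contact_force: [7.1, 1.1, -1.7]
grip_width: 0.0243
finger_force: 59.8
```

jog_arm(offset=[[-0.1, 0, 0.1], [-0.1, 0, 0.1]], twist=[0, 0])

```text
t: 23.0
position: [0.6442, -0.0002, 0.0803]
eef_rot: [-3.141, 0.004, -3.075]
contact_force: [5.5, 0.4, 4.3]
grip_width: 0.0249
finger_force: 60.3
```

jog_arm(offset=[[-0.1, 0, 0], [-0.1, 0, 0]], twist=[0, 0])

```text
t: 23.25
position: [0.6444, -0.0001, 0.0795]
eef_rot: [-3.141, 0.002, -3.075]
contact_force: [5.5, 0.0, 4.2]
grip_width: 0.0249
finger_force: 60.3
```

jog_arm(offset=[[-1.5, 0, 0], [-1.5, 0, -3], [-1.5, 2, -7], [2, 4, -7], [6, 4, -7], [8, 4, -5], [8, 4, -4], [8, 4, -4]], twist=[0, 0, 0, 0, 0, 0, 0, 0])

```text
t: 24.25
position: [0.5601, 0.0345, 0.1171]
eef_rot: [3.141, -0.004, -3.075]
contact_force: [0.7, -0.4, -0.4]
grip_width: 0.0244
finger_force: 60.1
```

```bash
python3 - <<'E'
from rig import *; from h import *
T=dict(np.load("pics/top0.npz"));t=lambda X,Y:(165+X/3.2,100+Y/3.2)
print("back edge",plane(T,t(355,36),.070),plane(T,t(160,47),.07),"rails in +x",plane(T,t(270,79),.07),"-x",plane(T,t(270,184),.041))
g=cv2.cvtColor(T["frame"],cv2.COLOR_RGB2GRAY)
print("top col 263 rows 105-180",g[105:180,263])
to(None)
s=camera("side");np.savez("pics/s7.npz",**s);p=read_state()["position"]
b=np.load("pics/s3.npz")["frame"].astype(int)
a=np.array([-.342,-.024,.94]);G=p+[0,0,.041];f=proj(s,G-.082*a);print("pred foot",f,"collar",proj(s,G-.03*a),"spot",proj(s,[.5900,.0411,.0535]))
u,v=f.astype(int);g=cv2.cvtColor(s["frame"],cv2.COLOR_RGB2GRAY)
print("cols from",u-16)
for r in range(v-24,v+8):print(r,' '.join(f'{q:3d}' for q in g[r,u-16:u+18]))
E
```

```text
back edge [ 0.65679978 -0.06465207  0.07      ] [0.64922111 0.07051541 0.07      ] rails in +x [ 0.62646924 -0.00572409  0.07      ] -x [ 0.5580835  -0.00524275  0.041     ]
top col 263 rows 105-180 [169 171 175 173 162 145 144 154 155 153 155 150 142 178 226 233 231 211
 168 195 231 234 232 231 231 223 211 211 213 210 206 205 207 210 210 212
 217 221 219 217 220 225 226 225 227 227 227 229 231 230 206 151 194 233
 235 233 202 120  84  92  97  96  82  65  81 131 167 170 170 172 168 165
 164 165 165]
t 24.25 pos [0.5601 0.0345 0.1171] rot [ 3.1413 -0.0035 -3.0748] F [ 0.7 -0.4 -0.4] w 0.0244
pred foot [209.69874753 195.00291023] collar [215.92142201 177.52587404] spot [209.47906699 206.22796142]
cols from 193
171  35  35  34  35  37  36  36  35  35  36  35  36  35  36  39  40  45  44  37  42  56  57  45  39  38  38  40  53  84 108 104  81  53  49
172  36  36  35  35  36  35  37  36  36  35  35  36  35  38  43  48  55  55  39  41  56  59  46  39  40  39  39  50  83 108 108  86  54  40
173  35  36  36  36  38  40  40  38  37  36  37  36  38  50  69  79  70  56  41  40  57  62  48  38  4
[... 3397 characters left out ...]

198 143 139 126 121 134 144 149 150 150 151 152 152 150 150 149 145 144 140 139 139 138 138 137 136 137 136 136 134 131 127 116 102  95  96
199 125 129 121 132 146 148 150 151 152 157 159 157 152 151 150 149 147 146 143 143 142 141 140 138 137 135 135 133 130 124 112 100  95  96
200 109 117 123 139 148 150 151 152 158 170 176 172 165 158 154 151 149 147 147 147 148 145 143 139 138 138 136 134 129 120 106  97  95  95
201 112 113 129 143 149 150 151 155 168 184 193 191 183 175 169 162 156 150 149 151 150 149 146 143 140 139 138 136 130 118 102  96  96  94
202 126 122 137 148 150 151 152 161 178 193 197 197 193 189 184 177 166 157 154 155 154 151 148 144 144 143 141 137 130 120 110 103 100  98
```

jog_arm(offset=[[0, -1, -3], [-5, -4, -3], [-9.5, -4, -3], [-10.3, -4, 0], [-10.3, -4, 4.7], [-10.3, -4, 4.7], [-9.5, -4, 4.7], [-9.5, -4, 4.7]], twist=[0, 0, 0, 0, 0, 0, 0, 0])

```text
t: 25.3
position: [0.66, 0.0008, 0.075]
eef_rot: [-3.141, 0.004, -3.075]
contact_force: [0.2, -0.2, -1.5]
grip_width: 0.0245
finger_force: 60.0
```

jog_arm(offset=[[0.3, 0, 0.4], [0.6, 0, 0.4], [0.7, 0, 0.4], [0.7, 0, 0.4]], twist=[0, 0, 0, 0])

```text
t: 25.8
position: [0.6516, 0.0005, 0.0679]
eef_rot: [3.142, 0.0, -3.075]
contact_force: [0.7, 0.6, -1.4]
grip_width: 0.0247
finger_force: 60.0
```

jog_arm(offset=[[0.2, 0, 0], [0.2, 0, 0], [0.2, 0, 0]], twist=[0, 0, 0])

```text
t: 26.18
position: [0.6496, 0.0003, 0.0678]
eef_rot: [3.142, -0.0, -3.075]
contact_force: [0.6, -0.1, -1.8]
grip_width: 0.0247
finger_force: 60.0
```

jog_arm(offset=[[0.1, 0, 0], [0.1, 0, 0], [0.1, 0, 0]], twist=[0, 0, 0])

```text
t: 26.55
position: [0.649, 0.0003, 0.068]
eef_rot: [-3.141, 0.001, -3.075]
contact_force: [2.4, 0.1, -1.8]
grip_width: 0.0247
finger_force: 59.9
```

jog_arm(offset=[[-0.5, 0, 0], [-0.5, 0, -1.2], [0.1, 0, -1.2], [0.5, 0, -1.2], [0.8, 0, -1.2], [0.8, 0, -1.2]], twist=[0, 0, 0, 0, 0, 0])

```text
t: 27.3
position: [0.6423, -0.0002, 0.0809]
eef_rot: [-3.141, 0.005, -3.075]
contact_force: [6.7, 0.6, -1.4]
grip_width: 0.0246
finger_force: 59.8
```

jog_arm(offset=[[-1.5, 0, 0], [-1.5, 0, -4], [-1.5, 2, -6.5], [2, 4, -6.5], [5, 4, -6.5], [8.5, 4, -5], [8.5, 4, -3], [8.5, 4, -3]], twist=[0, 0, 0, 0, 0, 0, 0, 0])

```text
t: 28.3
position: [0.5516, 0.034, 0.1078]
eef_rot: [3.141, -0.003, -3.075]
contact_force: [0.6, -0.1, -0.9]
grip_width: 0.0251
finger_force: 60.0
```

```bash
python3 -c "
from h import *
to((.5595,.039,.100))"
```

```text
t 28.3 pos [0.5516 0.034  0.1078] rot [ 3.1412 -0.0032 -3.0748] F [ 0.6 -0.1 -0.9] w 0.0251
offset cm [-0.82  0.45  0.78] | stage-y dir in tool [0.003 1.    0.   ]
```

jog_arm(offset=[[-0.6, 0.45, 0.3], [-0.6, 0.45, 0.8], [-0.6, 0.45, 0.8]], twist=[0, 0, 0])

```text
t: 28.68
position: [0.5591, 0.039, 0.1015]
eef_rot: [3.142, -0.001, -3.074]
contact_force: [-0.7, -0.6, -0.9]
grip_width: 0.0247
finger_force: 60.0
```

```bash
python3 - <<'E'
from rig import *; from h import *
to((.5605,.039,.0915))
s=camera("side");np.savez("pics/s8.npz",**s);p=read_state()["position"]
a=np.array([-.342,-.024,.94]);G=p+[.003,0,.041];f=proj(s,G-.082*a);print("pred foot",f,"spot",proj(s,[.5900,.0411,.0535]))
u,v=f.astype(int);g=cv2.cvtColor(s["frame"],cv2.COLOR_RGB2GRAY);print("cols from",u-13)
for r in range(v-12,v+16):print(r,' '.join(f'{q:3d}' for q in g[r,u-13:u+17]))
E
```

```text
t 28.68 pos [0.5591 0.039  0.1015] rot [ 3.1416e+00 -5.0000e-04 -3.0744e+00] F [-0.7 -0.6 -0.9] w 0.0247
offset cm [-0.14 -0.01  1.  ] | stage-y dir in tool [0.003 1.    0.   ]
pred foot [209.10212219 201.91594428] spot [209.47906699 206.22796142]
cols from 196
189 131 146 148 142 125 102  87  85  88  88  81  61  51  66  91 111 120 129 135 136 134 134 133 126 114 101  97  96  95  94
190 140 148 145 134 112  94  86  87  90  87  73  51  37  41  53  66  80  96 106 109 108 110 113 109 103  97  97  95  95  95
191 147 148 140 122 101  89  86  89  91  84  65  43  36  36  37  39  45  56  62  62  66  79  94  97  97  96  95  95  96  94
192 149 145 131 112 100  94  93  93  91  80  58  42  37  37  36  36  37  37  38  41  54  80 101 103 100  97  95  94  94  95
193 148 139 122 113 117 116 112 104  95  78  52  38  36  37  36  35  35  36  35  41  66 101 122 123 116 109 100  97  94  94
194 144 130 114 122 136 141 136 127 113  89  53  36  35  36  35  35  35  35  37  49  83 119 136 140 137 129 118 107  99  95
195 137 120 117 132 145 148 146 144 134 108  68  42  37  36  36  36  37  35  41  62 100 126 13
[... 1933 characters left out ...]
 213 197 200 200 196 192 193 196 198 198 197 188 170 152 145 145 144 138 125 123
212 159 159 160 164 176 192 206 218 218 197 175 181 209 225 221 204 199 198 198 198 193 180 161 151 147 147 146 138 126 125
213 160 159 159 159 159 162 166 172 172 160 156 168 207 232 228 207 198 198 198 196 188 171 154 148 147 148 145 133 126 123
214 160 160 158 160 159 159 160 160 159 158 158 163 188 205 199 192 194 196 196 193 180 161 151 148 149 147 140 125 127 127
215 161 161 160 160 159 160 159 159 158 158 158 158 157 152 149 161 174 180 187 184 171 154 150 148 148 146 135 121 133 136
216 160 160 160 159 159 159 158 159 159 158 159 152 136 115 111 121 135 146 159 162 155 148 149 148 148 142 128 126 140 146
```

The pixel grid shows the foot at column 209.0 and the patch centre at (209.4,206.5). Vertically above is right, so I'll descend along the probe axis, ending at TCP x ≈ 0.5588.

jog_arm(offset=[[0.35, 0, 0.4], [0.3, 0, 0.8], [0.3, 0, 0.8], [0.3, 0, 0.8]], twist=[0, 0, 0, 0])

```text
t: 29.22
position: [0.5559, 0.0386, 0.0939]
eef_rot: [-3.142, 0.0, -3.075]
contact_force: [0.1, -0.1, -1.4]
grip_width: 0.0244
finger_force: 60.0
```

jog_arm(offset=[[-0.07, 0, 0.2], [-0.07, 0, 0.2], [-0.07, 0, 0.2]], twist=[0, 0, 0])

```text
t: 29.6
position: [0.5566, 0.0387, 0.0918]
eef_rot: [-3.142, -0.0, -3.075]
contact_force: [-0.0, -0.1, -1.0]
grip_width: 0.0246
finger_force: 60.0
```

jog_arm(offset=[[-0.07, 0, 0.2], [-0.07, 0, 0.2], [-0.07, 0, 0.2]], twist=[0, 0, 0])

```text
t: 29.98
position: [0.5572, 0.0388, 0.0897]
eef_rot: [-3.142, -0.0, -3.075]
contact_force: [0.2, -0.2, -1.0]
grip_width: 0.0243
finger_force: 60.0
```

jog_arm(offset=[[-0.07, 0, 0.2], [-0.07, 0, 0.2], [-0.07, 0, 0.2]], twist=[0, 0, 0])

```text
t: 30.35
position: [0.5581, 0.0388, 0.088]
eef_rot: [-3.142, 0.0, -3.075]
contact_force: [-0.2, 0.6, -0.2]
grip_width: 0.0245
finger_force: 60.0
```

jog_arm(offset=[[-0.04, 0, 0.1], [-0.04, 0, 0.1], [-0.04, 0, 0.1]], twist=[0, 0, 0])

```text
t: 30.72
position: [0.5584, 0.0388, 0.0869]
eef_rot: [-3.142, 0.0, -3.075]
contact_force: [-0.8, 0.5, 1.5]
grip_width: 0.0247
finger_force: 60.0
```

jog_arm(offset=[[-0.04, 0, 0.1], [-0.04, 0, 0.1], [-0.04, 0, 0.1]], twist=[0, 0, 0])

```text
t: 31.1
position: [0.5588, 0.0389, 0.0858]
eef_rot: [-3.142, 0.0, -3.075]
contact_force: [-0.2, 0.3, 1.1]
grip_width: 0.0245
finger_force: 60.0
```

jog_arm(offset=[[-0.04, 0, 0.1], [-0.04, 0, 0.1], [-0.04, 0, 0.1]], twist=[0, 0, 0])

```text
t: 31.48
position: [0.5592, 0.0389, 0.0848]
eef_rot: [3.142, 0.0, -3.075]
contact_force: [-0.5, -0.1, 2.1]
grip_width: 0.0248
finger_force: 60.0
```

```bash
python3 - <<'E'
from rig import *; from h import *
F=[]
for i in range(8):
    s=camera("side");F.append(read_state()["contact_force"])
print(np.mean(F,0));to(None)
g=cv2.cvtColor(s["frame"],cv2.COLOR_RGB2GRAY)
print("cols from 198")
for r in range(194,214):print(r,' '.join(f'{q:3d}' for q in g[r,198:224]))
E
```

```text
[-0.53210589  0.13062983  1.94995436]
t 31.88 pos [0.5592 0.0389 0.0848] rot [-3.1416  0.     -3.0747] F [-0.4 -0.3  2.1] w 0.0245
cols from 198
194 114 122 136 140 137 126 118 123 125 112  92 105 125 137 138 136 130 119 108 107 116 127 131 128 119 108
195 116 133 144 147 146 144 139 133 126  97  64  67  93 115 127 133 137 136 133 131 132 131 132 134 133 126
196 127 141 146 147 149 149 147 140 121  83  48  42  56  74  89  99 111 116 117 118 123 127 130 133 137 134
197 135 145 149 148 150 149 150 141 114  68  41  36  38  44  50  57  68  72  77  92 113 127 133 133 133 124
198 143 148 149 150 151 151 150 138 106  59  37  36  35  35  35  38  41  43  53  85 118 132 135 135 130 117
199 148 149 150 152 156 159 153 133  94  53  37  36  37  36  36  35  35  37  53  93 125 134 135 134 126 112
200 150 149 151 158 170 175 167 141  91  49  36  35  36  36  36  35  36  41  67 104 130 136 136 132 123 106
201 150 152 155 167 184 191 186 160 109  57  39  36  37  36  35  34  38  52  87 120 136 136 137 131 120 103
202 151 151 160 177 192 196 193 177 134  79  46  38  36  36  36  35  44  70 108 135 142 141
[... 504 characters left out ...]
 143 157 150 151 173 179 177 173 161 145 134 131 131
208 244 246 239 229 215 209 201 184 162 158 159 151 149 156 157 148 153 174 180 180 176 161 144 135 133 133
209 244 249 250 247 240 236 229 208 187 171 163 162 162 157 153 159 169 179 181 179 171 154 138 134 133 132
210 221 239 247 250 250 250 245 232 212 194 183 172 166 164 173 185 188 187 185 179 166 147 135 134 133 132
211 176 198 225 239 245 247 245 235 212 196 195 192 189 189 192 196 196 195 191 180 163 145 139 138 138 132
212 160 165 176 192 206 218 218 196 174 172 183 193 196 197 197 198 198 197 193 179 159 149 145 145 143 135
213 159 159 159 162 166 171 171 161 152 145 153 177 192 196 198 198 198 196 188 169 154 148 148 148 144 132
```

The foot's end is at (210,206.7) and the ring centre at (209.7,206.5). The press is about 3 N, and the collar's lower lip slope fits a 20° tilt. Handing in.

```bash
python3 -c "
from rig import *
print(sign_off())"
```

```text
the job is handed in; nothing more can be done
None
```

I handed the job in after about 32 s of robot time, but `sign_off()` gave no verdict. By my measurements, the slide is against its stop, and the probe is still held with its foot within about 2 mm of the ringed patch centre. The probe is roughly square to the plate (tilt about 20°, good to 2–3°) and pressed with about 3 N, so the foot is roughly half way in.

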